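# Fit a spacer in the display bay and hold its tiled flap shut

### The job

Pull the display bay's tile-faced front flap all the way down, and with it down slide the wooden spacer, standing upright and nose first, in from the front under the bar, fully into the one gap beside the cartons that is wide enough for it; do not force it against the cartons. Then swing the flap back up against the sprung backstop until it is flush, and finish while still holding it pressed shut with the gripper, so that the catch can be fitted: do not let go. Leave the jars, the cheese and the other goods on the counter where they are.

Things in the scene. Friction and masses are not known exactly. Their poses are not given: they have to be found in the camera images.
- bay: Wooden display bay fixed on the counter. Origin on the counter (z = 0) below the hinge line, mid-front; x points into the bay, away from the robot, y to its left. Base 155 deep (x 0 to 155), 255 wide, 45 high: its top is the bay's floor. Side walls 55 high above the floor, 10 thick, inner faces at y = +-117.5 mm. Four cartons stand side by side in it.
- flap (a joint): Tile-faced wooden front flap hinged at its bottom edge, rad: 0 = upright, shut; grows as the top comes down towards the robot, to a stop at 1.5 (nearly flat, its face below the bay's floor level). Panel 255 wide, 105 high, 12 thick, 0.45 kg. Starts within 0.08 of shut; light friction holds it near upright, farther out it falls slowly open to the stop.
- flap_knob (a point): Centre of the brass knob above the middle of the flap's top edge: a drum 26 mm across, 16 long, axis along the bay's y; grip its flat ends from above. Panel edge 30 mm from its centre. In the bay's frame at flap angle q: x = -135 sin q - 6 cos q, z = 33 + 135 cos q - 6 sin q (mm).
- flap_hinge (a point): Middle of the flap's hinge axis (along the bay's y), 33 mm above the bay's origin. An 8 mm thick rubber strip across the flap's inner face, 34 to 50 mm from this axis, meets the spacer's rear end as the flap shuts.
- pusher (a joint): Sprung aluminium backstop across the bay's rear, m: 0 = forward (face at x = 117 mm of the bay), grows to 0.014 as it is pushed back; 4 N to start, 0.7 N more per mm. With the spacer in and the flap fully shut it is pressed back 6 mm, and would push spacer and flap out again if the flap were let go.
- bar (a point): Middle of the steel bar (12 wide in x, 8 high) that crosses the bay from wall to wall above the cartons, 80 mm in from the front; its underside is 62 mm above the bay's floor. The spacer has to slide in below it.
- spacer: Loose wooden spacer, 0.12 kg, standing on edge on the counter beside the bay: board 14 thick (y), 45 high, 115 long, with a grip tab 24 long, 14 thick at its rear end reaching 93 above the underside. Origin: underside, below the tab's middle; x points to the nose; board spans x = -12 to +103 mm. Nose touches the resting backstop with the origin at bay x = 14; at 20 once the flap is shut.
- carton_a: Cardboard gift carton with a white lid, fixed in the bay, 50 wide (y = -25 to +25 of its origin), 94 deep (x = +16 to +110), 52 high; origin on the bay's floor, axes as the bay's. The four stand in any order; work out the gaps between neighbours and side walls: one is 18 to 22 mm, the others 4 to 13 mm.
- carton_b: Cardboard gift carton with a white lid, fixed in the bay, 50 wide (y = -25 to +25 of its origin), 94 deep (x = +16 to +110), 52 high; origin on the bay's floor, axes as the bay's. The four stand in any order; work out the gaps between neighbours and side walls: one is 18 to 22 mm, the others 4 to 13 mm.
- carton_c: Cardboard gift carton with a white lid, fixed in the bay, the narrowest, 37 wide (y = -25 to +12 of its origin), 94 deep (x = +16 to +110), 52 high; origin on the bay's floor, axes as the bay's. The four stand in any order; work out the gaps between neighbours and side walls: one is 18 to 22 mm, the others 4 to 13 mm.
- carton_d: Cardboard gift carton with a white lid, fixed in the bay, 46 wide (y = -25 to +21 of its origin), 94 deep (x = +16 to +110), 52 high; origin on the bay's floor, axes as the bay's. The four stand in any order; work out the gaps between neighbours and side walls: one is 18 to 22 mm, the others 4 to 13 mm.
- jar_a: Loose bystander to leave alone: honey jar, 72 mm diameter, 95 high, on the opposite side of the bay from the spacer. Origin at its underside centre.
- jar_b: Loose bystander to leave alone: honey jar, 64 mm diameter, 80 high. Origin at its underside centre.
- jar_c: Loose bystander to leave alone: honey jar, 68 mm diameter, 90 high. Origin at its underside centre.
- cheese: Loose bystander to leave alone: small pale cheese wheel, 120 mm diameter, 52 high. Origin at its underside centre.
- spoon: Loose bystander to leave alone: wooden spoon lying flat, 200 long. Origin at its underside, mid-length.
- soap: Loose bystander to leave alone: paper-wrapped bar, 85 x 55 x 30. Origin at its underside centre.
Mind the look-alikes: they are no part of the job. What is shaped like the spacer but purple is not meant.

How it is judged (in metres and radians):
On the way, in this order (a step that is already met when the one before it is completed fails the run):
1. the flap is pulled all the way down (value of joint flap above 1.3 rad), for 0.2 s.
2. the spacer stands in the wide gap, fully in, with the flap still down (x of spacer in the frame of bay between 0.006 and 0.03 m and y of spacer in the frame of bay between -0.118 and 0.118 m and z of spacer in the frame of bay between 0.04 and 0.05 m and angle between spacer's own z axis and vertical below 0.2 rad and angle between the x axis of spacer and the x axis of bay, either way round below 0.15 rad and value of joint flap above 1.2 rad), for 0.2 s.
At the end, for the whole second after the job is handed in: Flap within 0.04 rad of closed, the fingers on it with over 1.5 N; behind it the spacer, not touched by the fingers, stands in the wide gap upright (0.2 rad), in line (0.15 rad), on the floor, origin 15 to 30 mm in, the backstop pressed over 3 mm (value of joint flap below 0.04 rad and value of joint pusher above 0.003 m and x of spacer in the frame of bay between 0.015 and 0.03 m and y of spacer in the frame of bay between -0.118 and 0.118 m and z of spacer in the frame of bay between 0.04 and 0.05 m and angle between spacer's own z axis and vertical below 0.2 rad and angle between the x axis of spacer and the x axis of bay, either way round below 0.15 rad and contact force between the fingers and bay above 1.5 N and contact force between the fingers and spacer below 0.5 N); the arm keeps its last pose, push and grip.
It fails at once if the spacer is forced against a carton (more than 25 N) (contact force between spacer and carton_a above 25 N or contact force between spacer and carton_b above 25 N or contact force between spacer and carton_c above 25 N or contact force between spacer and carton_d above 25 N).
It fails at once if one of the goods on the counter is displaced by more than 30 mm (distance of any of jar_a, jar_b, jar_c, cheese, spoon, soap from where it was at the start of the episode above 0.03 m).
It also fails if it takes over 70 s, if anything falls off the work surface, if the arm or the gripper's body presses on something with over 40 N, if the wrist force passes 120 N, or if a joint passes its speed limit or range.

### The arm

A 6-joint arm with a two-finger parallel gripper is mounted at the origin on the work surface. World frame = base frame: x ahead of the robot, y to its left, z up, the work surface at z = 0. Lengths are in m, angles in degrees, forces in N, time in s.
With the tool pointing down it reaches from about 0.4 to 0.825 m from the base axis. Payload 7 kg.
Tool frame: the origin (TCP) lies between the finger pads; the fingertips stand 22 mm ahead of it and the grasp point (between the pads) lies 3 mm ahead of it; z points along the fingers, y is the direction in which the jaws open and shut (so a half turn about z gives the same grasp; the last joint's range is limited). The gripper opens to 88 mm and grips with 3 to 60 N. Pads are 19 mm wide; open, the fingers measure 130 mm over their backs; the gripper's body (78 mm by 193 mm) begins 47 mm behind the grasp point.
Start: joints at [-57.577, 20.546, 0.682, 0, -70.136, -16.507], TCP at [0.185, -0.649, 0.249] pointing down, gripper open.
Joint ranges: [-176.03, 176.03], [-82.01, 121.73], [-58.28, 71.71], [-173.87, 95.51], [-174.79, -0.11], [-173.66, 173.66]. Speed limits (degrees/s): [136.94, 136.94, 172.46, 180, 180, 180].

### API

Orientations are given as [roll, pitch, yaw] about the fixed x, y, z axes, in that order (R = Rz(yaw) Ry(pitch) Rx(roll)).
In Python, from plant import telemetry, cams, r gives the robot as it stands.
- The arm moves only by the tool carry_out, never from a script. Its argument "commands" is one flat list of numbers, 5 for each row, row after row: the shift along the world's x, y, z as a fraction of full scale, then the turn about the world's z as a fraction of full scale, then the gripper's target within -1 to 1 (shut at 1, half-way at 0, fully open at -1). In form: [x, y, z, turn, claw, x, y, z, turn, claw, ...]. A call has 1 to 8 rows; each row shifts and turns the commanded pose from where the row before left it; what a row does not reach is not made up. Full scale, the value 1, is 0.04 m for a shift and 4 degrees for a turn. A row lasts 1/10 s, in which the tool goes at most 50 mm and 8.59 degrees, less where a joint would pass 70% of its speed; a pose out of reach is approached as far as the arm can. A call with a number of a shift or a turn outside -1 to 1 is refused whole. A call with a gripper value outside its range is refused whole. The fingers move at their own pace and stop on an object; "grip_force" is the grip in N (left out, the last holds). Time passes only in rows, so rows that do not move let the fingers close. It gives the time, the measured TCP pose, the force and the opening at its end, in the units of the state.
- telemetry.get_state(): the state, without advancing time (a new reading comes with each control period).
- cams.capture(name): name is "scene" or "top" or "wrist"; returns a dict with "frame" (480x640x3 uint8, red, green, blue), "camera_matrix" (3x3 intrinsics, pixels), "camera_from_world" (4x4, takes a point from world to camera coordinates); the wrist camera has in their place "mount" (4x4, takes a point from camera to tool coordinates, whose origin is the TCP and whose axes are the flange's). Camera axes: x right, y down, z forward; pixel columns grow to the right and rows downward; lengths in m; the calibration is good to about 2 mm. A picture is of the moment at which its call begins: read the wrist's pose just before it. There is no depth.
- r.close_job(): hands the job in, once; it reports no verdict.
The state is a dict: "time_s": time; "joints": joint angles; "qd": joint speeds; "joint_torque": joint torques, N m; "tcp_pos": TCP position; "eef_rot": TCP orientation; "contact_force": force on the tool from outside, world axes, zero at the start; "moment": the same for the moment, N m; "gripper_width": finger opening in m.
Only numpy, scipy, OpenCV 4.12 (cv2) and the standard library are available. Lean on these libraries where they do the work, as an engineer would, in place of code of your own. Each camera call takes 0.05 s, during which the arm holds its last target. There are 200 camera calls.

## Working session

There is one attempt and no reset: what is moved stays moved. The work goes in short steps, Python scripts to look and compute and a tool call to move; the robot and the scene stay as the last step left them, time stands still between calls to the robot, and variables do not carry over. Pictures are saved under pics/ and viewed, about 8 in all and at most 12, crops included, and the job is handed in when it is done.

Besides the shell and the picture viewer there is one more tool, called in YAML: its name, and indented under it one key for each argument. carry_out: Moves the arm, as the interface text tells. Shift numbers are shares of 0.04 m and turn numbers shares of 4 degrees, none past 1 either way. Its arguments: {"type":"object","properties":{"commands":{"type":"array"},"grip_force":{"type":"number"}},"required":["commands"]}

```bash
mkdir -p pics; ls
cat > h.py <<'E'
import numpy as np, cv2, pickle
from plant import telemetry, cams, r
from scipy.spatial.transform import Rotation as R
def snap(name,tag):
    s=telemetry.get_state(); c=cams.capture(name)
    K=np.array(c["camera_matrix"])
    if name=="wrist":
        T=np.eye(4);T[:3,:3]=R.from_euler('xyz',s["eef_rot"],degrees=True).as_matrix();T[:3,3]=s["tcp_pos"]
        E=np.linalg.inv(T@np.array(c["mount"]))
    else: E=np.array(c["camera_from_world"])
    pickle.dump((K,E,c["frame"]),open(f"pics/{tag}.pkl","wb"))
    cv2.imwrite(f"pics/{tag}.png",c["frame"][:,:,::-1]); return K,E,c["frame"]
def load(tag): return pickle.load(open(f"pics/{tag}.pkl","rb"))
def proj(tag,P):
    K,E,_=load(tag);P=np.atleast_2d(P);q=P@E[:3,:3].T+E[:3,3];q=q@K.T;return q[:,:2]/q[:,2:]
def ray(tag,uv):
    K,E,_=load(tag);d=E[:3,:3].T@np.linalg.solve(K,[uv[0],uv[1],1.]);return -E[:3,:3].T@E[:3,3],d/np.linalg.norm(d)
def atz(tag,uv,z):
    o,d=ray(tag,uv);return o+d*(z-o[2])/d[2]
def tri(obs):
    A=np.zeros((3,3));b=np.zeros(3)
    for t,uv in obs:
        o,d=ray(t,uv);M=np.eye(3)-np.outer(d,d);A+=M;b+=M@o
    x=np.linalg.solve(A,b);return x,[float(np.linalg.norm(proj(t,x)[0]-uv)) for t,uv in obs]
E
python3 - <<'E'
from h import *
print(telemetry.get_state())
for n in("scene","top"):
    K,E,f=snap(n,n+"0");print(n,K.round(1).tolist(),(-E[:3,:3].T@E[:3,3]).round(3),E[2,:3].round(2))
E
```

```text
pics
{'time_s': 0.0, 'joints': array([-5.75773225e+01,  2.05902758e+01,  6.34481199e-01, -1.93374853e-02,
       -7.01349213e+01, -1.65084423e+01]), 'qd': array([-0.03331536, -0.09664733,  0.01486124,  0.02147513, -0.00689113,
        0.0022    ]), 'joint_torque': array([-7.63051848e-04, -5.82726753e+01,  2.93056512e+01,  6.99719444e+00,
        6.95014576e-03, -1.33099084e-04]), 'tcp_pos': array([ 0.18495622, -0.64870717,  0.24764357]), 'eef_rot': array([ 1.79907858e+02, -8.35069750e-03, -1.64092344e+02]), 'contact_force': array([0.43254823, 0.84829064, 0.13500926]), 'moment': array([-0.06010123,  0.05340246, -0.00551018]), 'gripper_width': 0.08781385393936988}
scene [[619.0, 0.0, 327.9], [0.0, 619.0, 239.5], [0.0, 0.0, 1.0]] [1.486 0.293 1.169] [-0.66 -0.17 -0.73]
top [[571.1, 0.0, 325.8], [0.0, 571.1, 246.7], [0.0, 0.0, 1.0]] [0.189 0.041 1.658] [ 0.2  -0.   -0.98]
```

View pics/top0.png

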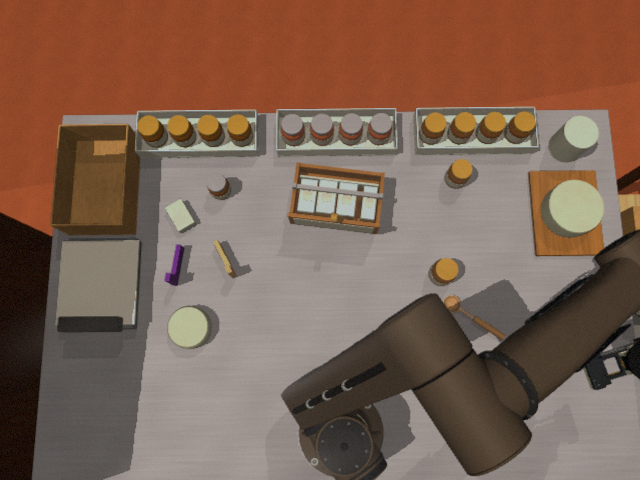

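View pics/scene0.png

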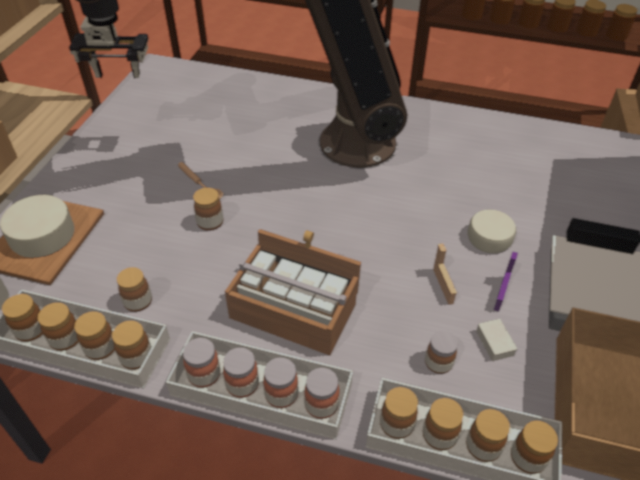

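The top view shows the bay at about (337,198), knob (334,217), the tan spacer at (217–232, 242–275) with the tab at its robot end, and the purple look-alike at (175,265). I'll enlarge the relevant parts.

Run:
```python
from h import *
def crop(t,x,y,w,h,s): return cv2.resize(load(t)[2][y:y+h,x:x+w,::-1],None,fx=s,fy=s,interpolation=cv2.INTER_CUBIC)
a=crop("top0",280,155,114,85,5); b=crop("top0",200,230,46,60,5)
o=np.zeros((425,800,3),np.uint8);o[:425,:570]=a;o[:300,570:800]=b
cv2.imwrite("pics/c1.png",o)
a=crop("scene0",222,225,145,125,4); b=crop("scene0",425,240,45,70,4)
o=np.zeros((500,780,3),np.uint8);o[:500,:580]=a;o[:280,580:760]=b
cv2.imwrite("pics/c2.png",o)
```

```text
(no output)
```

View pics/c1.png

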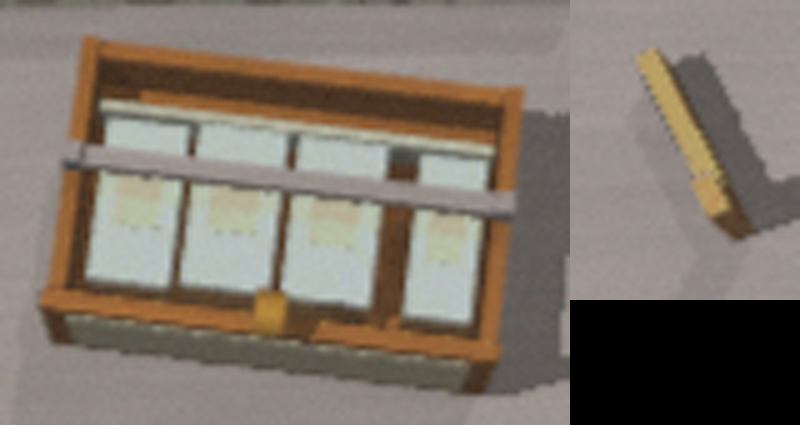

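View pics/c2.png

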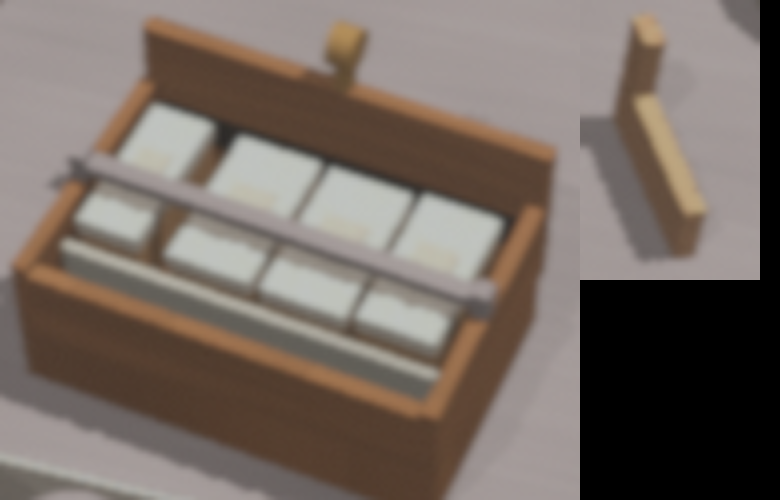

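The wide gap lies between the third and fourth (narrowest) cartons counted from +y: in the top crop, lid edges x≈372 and 403. Next I fit the bay and spacer poses.

```bash
cat > fit.py <<'E'
from h import *
from scipy.optimize import least_squares
def T(u,v): return ("top0",np.array([280+u/5-.4,155+v/5-.4]))
def S(u,v): return ("scene0",np.array([222+u/4-.4,225+v/4-.4]))
def T2(u,v): return ("top0",np.array([200+(u-570)/5-.4,230+v/5-.4]))
def S2(u,v): return ("scene0",np.array([425+(u-580)/4-.4,240+v/4-.4]))
def flap(q,a,x): # a along panel from hinge, x outward offset (0 inner face, 12 outer)
    return np.array([-a*np.sin(q)-x*np.cos(q), 33+a*np.cos(q)-x*np.sin(q)])/1e3
def bay2w(p,P): 
    c,s=np.cos(p[2]),np.sin(p[2]);P=np.array(P);return np.array([p[0]+c*P[0]-s*P[1],p[1]+s*P[0]+c*P[1],P[2]])
if __name__=="__main__":
    obs=[(T(86,37),(.155,.1275,.1)),(T(524,90),(.155,-.1275,.1)),(S(20,268),(.155,-.1275,.1)),(S(435,415),(.155,.1275,.1))]
    fl=[(T(42,309),105,12,.1275),(T(499,360),105,12,-.1275),(S(150,18),105,12,-.1275),(S(555,152),105,4,.1275),(T(271,300),148,6,0),(S(346,30),148,6,0)]
    def res(p):
        r_=[]
        for (t,uv),P in obs: r_.append(proj(t,bay2w(p,P)+[0,0,p[4]])[0]-uv)
        for (t,uv),a,x,y in fl:
            X=flap(p[3],a,x); r_.append(proj(t,bay2w(p,(X[0],y,X[1]))+[0,0,p[4]])[0]-uv)
        return np.concatenate(r_)
    f=least_squares(res,[.6,0,-.1,0,0]);p=f.x
    print("bay",p.round(4),np.degrees(p[2]));print(res(p).reshape(-1,2).round(1).tolist())
    def b(uvt,z):
        w=atz(*uvt,z);d=w[:2]-p[:2];c,s=np.cos(p[2]),np.sin(p[2]);return np.array([c*d[0]+s*d[1],-s*d[0]+c*d[1]])*1e3
    for n,z,pts in(("lidT",.097,[T(372,308),T(403,318),T(388,150),T(420,155),T(283,298),T(476,325),T(86,278)]),("lidS",.097,[S(217,128),S(235,137),S(153,248),S(168,250),S(150,105),S(322,165)]),("wall",.1,[T(100,50)])):
        print(n,[b(q,z).round(0).tolist() for q in pts])
    print("tab",tri([T2(706,191),S2(648,33)]),"nose",tri([T2(648,55),S2(692,210)]))
    print("tab93",atz(*T2(706,191),.093),atz(*S2(648,33),.093),"nose45",atz(*T2(648,55),.045),atz(*S2(692,210),.045))
E
python3 fit.py
```

```text
bay [ 0.5832  0.0115 -0.1297  0.0277 -0.0049] -7.432801127245985
[[-0.3, 0.3], [0.3, -0.3], [-1.4, -0.7], [1.8, 0.5], [-0.1, -0.6], [0.6, -0.1], [0.2, -0.8], [0.0, 0.9], [0.5, 0.9], [0.2, 0.5]]
lidT [[15.0, -54.0], [11.0, -72.0], [108.0, -53.0], [108.0, -72.0], [15.0, -4.0], [12.0, -113.0], [13.0, 108.0]]
lidS [[21.0, -69.0], [23.0, -56.0], [115.0, -62.0], [113.0, -54.0], [21.0, -112.0], [23.0, -1.0]]
wall [[147.0, 117.0]]
tab (array([0.44982808, 0.30980371, 0.08602211]), [1.1500872375618871, 1.3479599829278146]) nose (array([0.53769853, 0.35424424, 0.03901499]), [0.8084318361702727, 1.0075224224122437])
tab93 [0.44830725 0.31176764 0.093     ] [0.4573802  0.30661571 0.093     ] nose45 [0.53618651 0.35540052 0.045     ] [0.54333437 0.3516603  0.045     ]
```

carry_out:
  commands: [0.47,0.8,0.07,-0.3,-1,0.47,0.8,0.07,-0.3,-1,0.47,0.8,0.07,-0.3,-1,0.47,0.8,0.07,-0.3,-1,0.47,0.8,0.07,-0.3,-1,0.47,0.8,0.07,-0.3,-1,0.47,0.8,0.07,-0.3,-1,0.47,0.8,0.07,-0.3,-1]
  grip_force: 20

```text
time_s: 0.9
tcp_pos: [0.3358, -0.3916, 0.2709]
eef_rot: [180.0, -0.0, -173.7]
contact_force: [-0.2, -0.6, -0.6]
gripper_width: 0.0875
```

carry_out:
  commands: [0.47,0.8,0.07,-0.3,-1,0.47,0.8,0.07,-0.3,-1,0.47,0.8,0.07,-0.3,-1,0.47,0.8,0.07,-0.3,-1,0.47,0.8,0.07,-0.3,-1,0.47,0.8,0.07,-0.3,-1,0.47,0.8,0.07,-0.3,-1,0.47,0.8,0.07,-0.3,-1]

```text
time_s: 1.7
tcp_pos: [0.4862, -0.1356, 0.2934]
eef_rot: [180.0, -0.0, 176.7]
contact_force: [1.2, -0.1, 0.5]
gripper_width: 0.0879
```

carry_out:
  commands: [0.47,0.8,0,-0.3,-1,0.47,0.8,0,-0.3,-1,0.3,0.4,0,-0.3,-1,0,0,0,-0.1,-1,0,0,0,0,-1]

```text
time_s: 2.2
tcp_pos: [0.5352, -0.0568, 0.2928]
eef_rot: [-180.0, -0.1, 172.8]
contact_force: [0.0, -0.9, 0.4]
gripper_width: 0.0875
```

Run:
```python
from h import *
s=telemetry.get_state();print(s["tcp_pos"],s["eef_rot"],s["time_s"])
K,E,f=snap("wrist","w1");print(K.round(1).tolist(),(-E[:3,:3].T@E[:3,3]).round(3),E[:3,:3].round(2).tolist())
p=[.5832,.0115,-.1297]
from fit import bay2w
print(proj("w1",[bay2w(p,(-.0098,0,.168)),bay2w(p,(.016,-.063,.097)),bay2w(p,(.110,-.063,.097))]))
```

```text
[ 0.53524696 -0.05682167  0.29280744] [-1.79981469e+02 -6.97358532e-02  1.72772783e+02] 2.2
[[424.2, 0.0, 324.5], [0.0, 424.2, 243.4], [0.0, 0.0, 1.0]] [ 0.461 -0.048  0.429] [[0.13, 0.99, -0.0], [0.95, -0.12, 0.27], [0.27, -0.03, -0.96]]
[[437.68744471 286.95432643]
 [338.16705038 284.09374709]
 [336.89782316 382.33098956]]
```

View pics/w1.png

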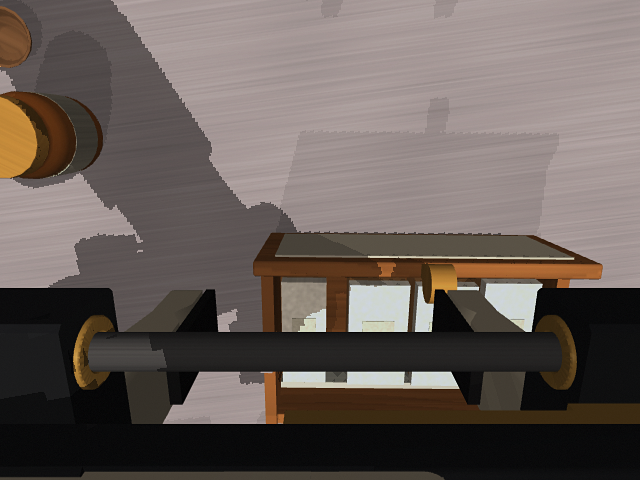

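The wrist view shows the knob at (439,283), against a predicted (438,287). The gap edges are at 327 and 348, midpoint 337.5, predicted 338, so the bay fit holds. Next I grip the knob.

carry_out:
  commands: [0.48,0.87,0,-0.05,-1,0.48,0.87,0,0,-1,0,0,-1,0,-1,0,0,-1,0,-1,0,0,-1,0,-1,0,0,-0.05,0,-1]

```text
time_s: 2.85
tcp_pos: [0.5702, 0.0109, 0.1666]
eef_rot: [-179.8, -0.5, 172.4]
contact_force: [-0.4, 0.4, -0.5]
gripper_width: 0.0875
```

carry_out:
  commands: [0,0,0,0,1,0,0,0,0,1,0,0,0,0,1,0,0,0,0,1,0,0,0,0,1,0,0,0,0,1]
  grip_force: 20

```text
time_s: 3.45
tcp_pos: [0.574, 0.0126, 0.1719]
eef_rot: [180.0, 0.0, 172.5]
contact_force: [0.1, -0.5, 0.1]
gripper_width: 0.0448
```

carry_out:
  commands: [0,0,0,0,1,0,0,0,0,1,0,0,0,0,1,0,0,0,0,1,0,0,0,0,1,0,0,0,0,1,0,0,0,0,1]

```text
time_s: 4.15
tcp_pos: [0.5743, 0.0137, 0.1713]
eef_rot: [179.9, 0.0, 172.5]
contact_force: [0.2, 4.9, -0.2]
gripper_width: 0.0163
```

Run:
```python
import numpy as np
yaw=-.1297;q=np.linspace(.03,1.48,17)
r=np.stack([-.135*np.sin(q)-.006*np.cos(q),.135*np.cos(q)-.006*np.sin(q)],1)
d=np.diff(r,axis=0)
for a in d: print((np.array([a[0]*np.cos(yaw),a[0]*np.sin(yaw),a[1]])/.04).round(2).tolist())
```

```text
[-0.3, 0.04, -0.04]
[-0.3, 0.04, -0.06]
[-0.29, 0.04, -0.09]
[-0.28, 0.04, -0.12]
[-0.27, 0.04, -0.14]
[-0.26, 0.03, -0.17]
[-0.24, 0.03, -0.19]
[-0.22, 0.03, -0.21]
[-0.2, 0.03, -0.23]
[-0.18, 0.02, -0.25]
[-0.16, 0.02, -0.26]
[-0.13, 0.02, -0.28]
[-0.11, 0.01, -0.29]
[-0.08, 0.01, -0.29]
[-0.06, 0.01, -0.3]
[-0.03, 0.0, -0.3]
```

carry_out:
  commands: [-0.3,0.04,-0.04,0,1,-0.3,0.04,-0.06,0,1,-0.29,0.04,-0.09,0,1,-0.28,0.04,-0.12,0,1,-0.27,0.04,-0.14,0,1,-0.26,0.03,-0.17,0,1,-0.24,0.03,-0.19,0,1,-0.22,0.03,-0.21,0,1]

```text
time_s: 4.95
tcp_pos: [0.4882, 0.0254, 0.1311]
eef_rot: [179.9, 0.2, 172.5]
contact_force: [2.9, 7.3, 1.8]
gripper_width: 0.0159
```

carry_out:
  commands: [-0.2,0.03,-0.23,0,1,-0.18,0.02,-0.25,0,1,-0.16,0.02,-0.26,0,1,-0.13,0.02,-0.28,0,1,-0.11,0.01,-0.29,0,1,-0.08,0.01,-0.29,0,1,-0.06,0.01,-0.3,0,1,-0.03,0,-0.25,0,1]

```text
time_s: 5.75
tcp_pos: [0.4506, 0.0305, 0.0446]
eef_rot: [179.8, 0.2, 172.6]
contact_force: [1.0, 10.3, 0.9]
gripper_width: 0.0162
```

carry_out:
  commands: [0,0,0,0,1,0,0,0,0,1,0,0,0,0,1]

```text
time_s: 6.05
tcp_pos: [0.4506, 0.0305, 0.0447]
eef_rot: [179.9, 0.1, 172.5]
contact_force: [0.8, 10.3, -3.0]
gripper_width: 0.0157
```

The flap is down (z gives q≈1.46). I release, rise and go above the spacer to look.

carry_out:
  commands: [0,0,0,0,0,0,0,0,0,0,0,0,0,0,0,0,0,0,0,0,0,0,0,0,0,0,0,0.5,0,-0.2,0,0,1,0,-1,0,0,1,0,-1]

```text
time_s: 6.85
tcp_pos: [0.4487, 0.0284, 0.1453]
eef_rot: [-179.9, -0.1, 172.5]
contact_force: [1.4, 0.2, -0.6]
gripper_width: 0.0625
```

carry_out:
  commands: [0,0.9,0.7,1,-1,0,1,0.7,1,-1,0,1,0.7,1,-1,0,1,0.6,1,-1,0,1,0,1,-1,0,1,0,1,-1,0,1,0,1,-1,0,0,0,1,-1]

```text
time_s: 7.65
tcp_pos: [0.4494, 0.3086, 0.2519]
eef_rot: [-180.0, -0.0, -155.2]
contact_force: [0.6, -0.9, -0.3]
gripper_width: 0.0874
```

carry_out:
  commands: [0,0,0,0.5,-1,0,0,0,0,-1,0,0,0,0,-1]

```text
time_s: 7.95
tcp_pos: [0.4494, 0.3046, 0.2524]
eef_rot: [-180.0, -0.0, -153.6]
contact_force: [-0.1, -0.3, 0.2]
gripper_width: 0.0877
```

Run:
```python
from h import *
s=telemetry.get_state();print(s["tcp_pos"],s["eef_rot"],s["time_s"])
snap("wrist","w2");snap("top","top2")
print(proj("w2",[[.449,.3115,.093],[.536,.355,.045]]))
```

```text
[0.44940902 0.30464753 0.25242435] [-1.79990829e+02 -1.83260431e-02 -1.53558907e+02] 7.95
[[333.32045787 234.8192819 ]
 [331.89575313 326.79373037]]
```

View pics/w2.png

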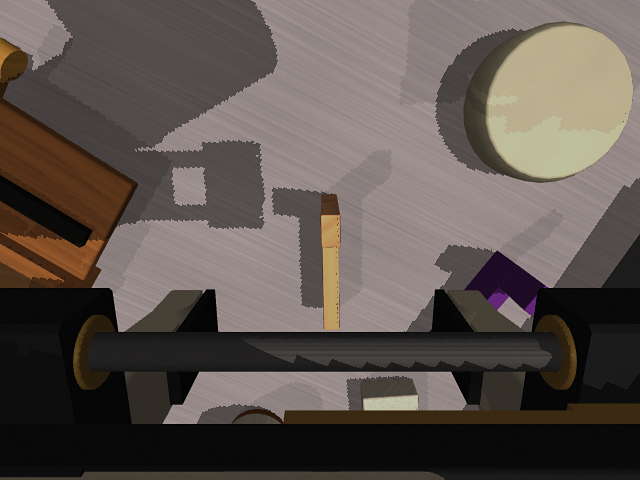

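The wrist view shows the tab top centred at (330.5,231) and the nose at (332,328), near prediction. The flap is lying down at left.

Run:
```python
from h import *
from fit import T2
a,b=atz("w2",[330.5,231],.093),atz("w2",[332,328],.045)
print(a,b,np.degrees(np.arctan2(b[1]-a[1],b[0]-a[0])),np.linalg.norm((b-a)[:2]))
print(tri([("w2",np.array([330.5,231])),T2(706,191)]),tri([("w2",np.array([332,328])),T2(648,55)]))
# tab top width
print(atz("w2",[321,231],.093)-atz("w2",[340,231],.093))
```

```text
[0.44737067 0.30841059 0.093     ] [0.53701665 0.35561543 0.045     ] 27.76992657334852 0.10131485046144682
(array([0.44363572, 0.30681831, 0.11488973]), [2.28239925222883, 0.558324233891377]) (array([0.53541568, 0.35472336, 0.04856678]), [0.020760775517449648, 0.006455633963390712])
[ 0.00607307 -0.01221716  0.        ]
```

carry_out:
  commands: [-0.05,0.11,-0.8,0.2,-0.6,0,0,-0.9,0,-0.4,0,0,-0.9,0,-0.3,0,0,-0.9,0,-0.2,0,0,-0.78,0,-0.2,0,0,0,0,0,0,0,0,0,0.2,0,0,0,0,0.3]
  grip_force: 40

```text
time_s: 8.85
tcp_pos: [0.4484, 0.3102, 0.0833]
eef_rot: [179.9, 0.2, -152.7]
contact_force: [0.8, -0.3, 0.1]
gripper_width: 0.0349
```

carry_out:
  commands: [0,0,0,0,1,0,0,0,0,1,0,0,0,0,1,0,0,0,0,1,0,0,0,0,1,0,0,0,0,1]

```text
time_s: 9.45
tcp_pos: [0.4478, 0.3097, 0.0823]
eef_rot: [180.0, 0.1, -152.7]
contact_force: [-1.7, -0.4, 7.2]
gripper_width: 0.0133
```

carry_out:
  commands: [0,0,0.5,0,1,0,0,0.8,0,1,0,0,0.9,0,1,0,0,0.8,0,1,0,0,0.3,0,1,0,0,0,0,1]

```text
time_s: 10.05
tcp_pos: [0.448, 0.31, 0.2151]
eef_rot: [179.9, 0.2, -152.7]
contact_force: [-0.6, 0.7, -0.7]
gripper_width: 0.0139
```

Run:
```python
from h import *
f=load("w1")[2][225:395,255:465,::-1]
o=cv2.resize(f,None,fx=3.5,fy=3.5,interpolation=cv2.INTER_NEAREST);cv2.imwrite("pics/c3.png",o);print(o.shape)
```

```text
(595, 735, 3)
```

View pics/c3.png

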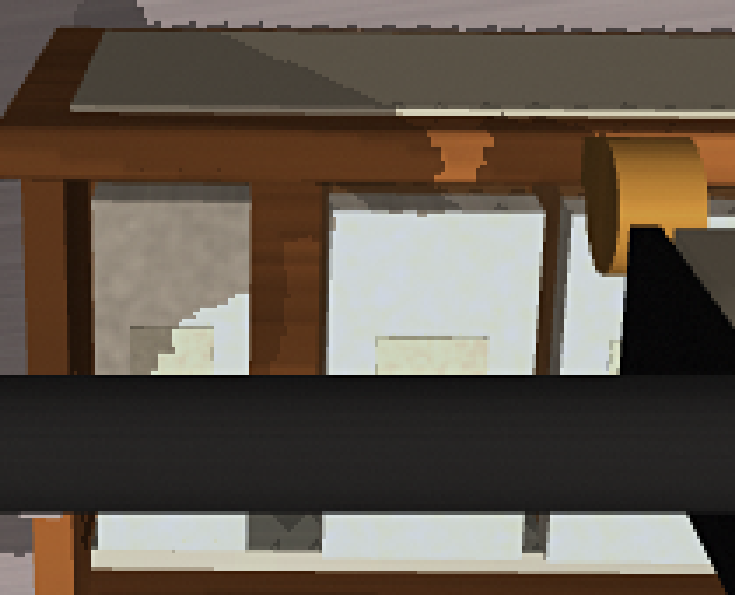

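Gap lid edges in w1: (326,328) and (348.5,328), plus the far end at (326,376) and (347,376). Next I turn these into bay coordinates and check them against the knob.

Run:
```python
from h import *
from fit import bay2w
px=lambda u,v:[255+u/3.5-.4,225+v/3.5-.4]
p=[.5832,.0115,-.1297]
def b(w,p=p):
    d=w[:2]-np.array(p[:2]);c,s=np.cos(p[2]),np.sin(p[2]);return (np.array([c*d[0]+s*d[1],-s*d[0]+c*d[1]])*1e3).round(1)
for n,z,L in(("gapR",.097,[(250,300),(249,370),(248,520)]),("gapL",.097,[(329,225),(326.5,370),(322.5,540)]),("gap3",.097,[(543,300),(564,300)]),("nL",.097,[(92,200),(93,370)]),("wallin",.1,[(67,190),(67,370)]),("knobend-8",.168,[(601,204)]),("panel end",.138,[(0,125)])):
    print(n,[(atz("w1",px(*q),z)[:2].round(4).tolist(),b(atz("w1",px(*q),z)).tolist()) for q in L])
```

```text
gapR [([0.6133, -0.0661], [39.9, -73.0]), ([0.6319, -0.0687], [58.6, -73.2]), ([0.6736, -0.0742], [100.7, -73.3])]
gapL [([0.5963, -0.0449], [20.3, -54.2]), ([0.6343, -0.0497], [58.6, -54.1]), ([0.6817, -0.0561], [106.4, -54.2])]
gap3 [([0.6223, 0.0046], [39.6, -1.8]), ([0.6229, 0.0097], [39.6, 3.3])]
nL [([0.5828, -0.1002], [14.1, -110.8]), ([0.627, -0.1068], [58.8, -111.7])]
wallin [([0.5785, -0.1052], [10.4, -116.3]), ([0.6247, -0.1126], [57.2, -117.7])]
knobend-8 [([0.5697, 0.0055], [-12.6, -7.7])]
panel end [([0.5492, -0.11], [-18.0, -124.9])]
```

The edges lie parallel to the fitted yaw. The gap runs y = −73.2 to −54.1 mm, so it is 19 mm wide with its centre at about −63.

carry_out:
  commands: [0.03,-0.96,0,-0.96,1,0.03,-0.96,0,-0.96,1,0.03,-0.96,0,-0.96,1,0.03,-0.96,0,-0.96,1,0.03,-0.96,0,-0.96,1,0.03,-0.96,0,-0.96,1,0.03,-0.96,0,-0.96,1,0.03,-0.96,0,-0.97,1]

```text
time_s: 10.85
tcp_pos: [0.4559, 0.0004, 0.2116]
eef_rot: [-180.0, -0.1, 176.4]
contact_force: [1.1, 0.9, -1.2]
gripper_width: 0.0141
```

carry_out:
  commands: [0.03,-0.96,0,-1,1,0,0,0,0,1,0,0,0,0,1,0,0,0,0,1]

```text
time_s: 11.25
tcp_pos: [0.4579, -0.036, 0.2124]
eef_rot: [-180.0, -0.1, 172.6]
contact_force: [0.0, -0.3, -0.9]
gripper_width: 0.0138
```

Run:
```python
from h import *
from fit import bay2w
s=telemetry.get_state();print(s["tcp_pos"],s["eef_rot"],s["time_s"],s["contact_force"])
snap("wrist","w3")
p=[.5832,.0115,-.1297]
u=s["tcp_pos"][2]-.0823
print(proj("w3",[bay2w(p,(-.118,-.063,.093+u)),bay2w(p,(-.015,-.063,.045+u)),bay2w(p,(.016,-.0541,.097)),bay2w(p,(.016,-.0732,.097))]).round(1))
```

```text
[ 0.45787316 -0.03600698  0.21238785] [-1.79974682e+02 -8.73818717e-02  1.72582812e+02] 11.25 [ 0.02309491 -0.28607028 -0.92928299]
[[327.4 356.4]
 [326.4 487.3]
 [338.5 431.3]
 [311.4 431.3]]
```

View pics/w3.png

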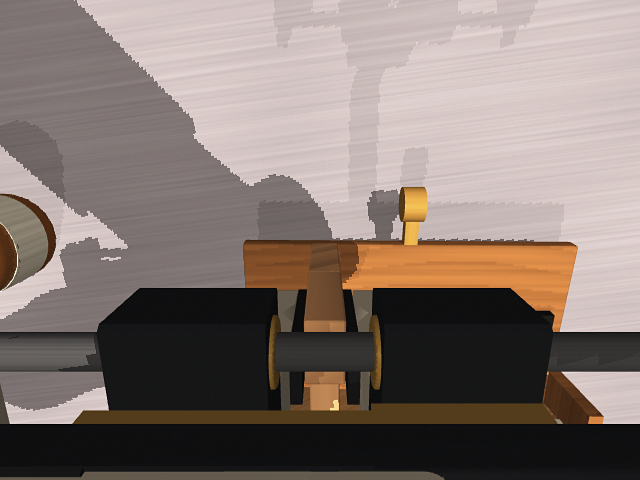

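carry_out:
  commands: [0,0,-0.7,0,1,0,0,-0.7,0,1,0,0,-0.5,0,1,0,0,-0.15,0,1,0,0,0,0,1,0,0,0,0,1]

```text
time_s: 11.9
tcp_pos: [0.459, -0.0357, 0.1322]
eef_rot: [180.0, 0.1, 172.6]
contact_force: [-0.1, 0.5, -0.9]
gripper_width: 0.0137
```

carry_out:
  commands: [0.2,-0.026,0,0,1,0.2,-0.026,0,0,1,0.2,-0.026,0,0,1,0.2,-0.026,0,0,1,0.2,-0.026,0,0,1,0,0,0,0,1,0,0,0,0,1]

```text
time_s: 12.6
tcp_pos: [0.4982, -0.0417, 0.131]
eef_rot: [-180.0, -0.0, 172.5]
contact_force: [-0.5, 0.4, -0.6]
gripper_width: 0.0136
```

Run:
```python
from h import *
s=telemetry.get_state();print(s["tcp_pos"],s["eef_rot"],s["time_s"],s["contact_force"],s["moment"])
snap("scene","s4")
f=load("s4")[2][200:360,215:415,::-1]
cv2.imwrite("pics/c4.png",cv2.resize(f,None,fx=3.7,fy=3.7,interpolation=cv2.INTER_CUBIC))
```

```text
[ 0.49817376 -0.04170401  0.13103824] [-1.79986120e+02 -4.31092428e-02  1.72525108e+02] 12.6 [-0.5369426   0.4456878  -0.56068867] [-0.02560592  0.00718864  0.00518605]
```

View pics/c4.png

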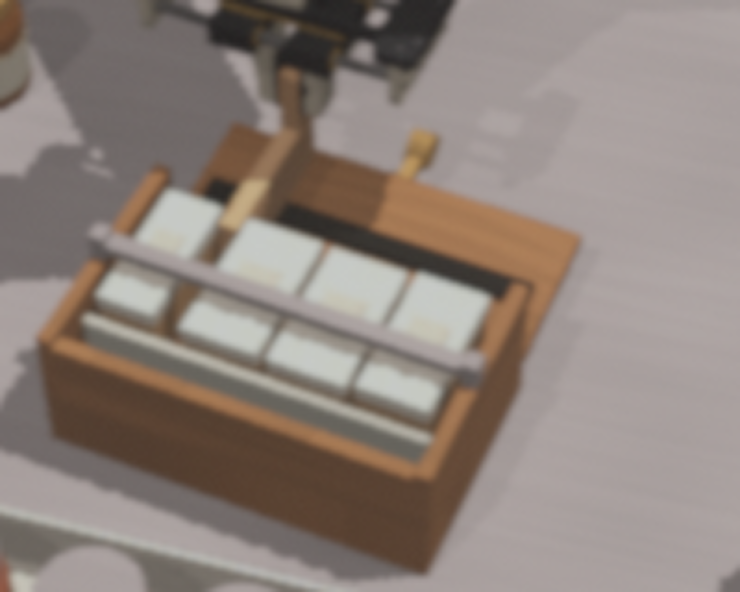

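Nose is at the gap mouth (crop 237,205) and no forces show. Sliding on.

carry_out:
  commands: [0.2,-0.014,0,0,1,0.2,-0.026,0,0,1,0.2,-0.026,0,0,1,0.2,-0.026,0,0,1,0,0,0,0,1]

```text
time_s: 13.15
tcp_pos: [0.5315, -0.0453, 0.1312]
eef_rot: [-180.0, 0.0, 172.5]
contact_force: [0.1, -0.8, -0.9]
gripper_width: 0.0138
```

carry_out:
  commands: [0.2,-0.026,0,0,1,0.2,-0.026,0,0,1,0.2,-0.026,0,0,1,0.2,-0.026,0,0,1,0,0,0,0,1]

```text
time_s: 13.65
tcp_pos: [0.5634, -0.0495, 0.1312]
eef_rot: [-180.0, 0.0, 172.5]
contact_force: [-0.2, 0.0, -1.4]
gripper_width: 0.0134
```

carry_out:
  commands: [0.15,-0.02,-0.05,0,1,0.15,-0.02,-0.02,0,1,0.1,-0.013,0,0,1,0.1,-0.013,0,0,1,0,0,0,0,1,0,0,0,0,1]

```text
time_s: 14.25
tcp_pos: [0.5822, -0.052, 0.1285]
eef_rot: [-180.0, -0.0, 172.5]
contact_force: [0.3, 0.8, -1.6]
gripper_width: 0.0136
```

carry_out:
  commands: [0.05,-0.007,0,0,1,0.05,-0.007,0,0,1,0,0,0,0,1,0,0,0,0,1]

```text
time_s: 14.65
tcp_pos: [0.5863, -0.0525, 0.1286]
eef_rot: [180.0, -0.0, 172.6]
contact_force: [-0.3, -0.9, -1.1]
gripper_width: 0.0136
```

carry_out:
  commands: [0.03,-0.004,-0.03,0,1,0.03,-0.004,-0.02,0,1,0,0,0,0,1,0,0,0,0,1]

```text
time_s: 15.05
tcp_pos: [0.5888, -0.053, 0.1273]
eef_rot: [-180.0, 0.0, 172.6]
contact_force: [-2.3, -0.1, 5.5]
gripper_width: 0.0134
```

Touching the floor (+5.5 N) and the backstop (−2.3 N in x) at bay x≈14 mm. I'll release and rise.

carry_out:
  commands: [0,0,0,0,0.2,0,0,0,0,0.2,0,0,0,0,0.2,0,0,0,0,0.2,0,0,0.5,0,0.2,0,0,0.8,0,0.2,0,0,0.8,0,0.2,0,0,0.8,0,0.2]

```text
time_s: 15.85
tcp_pos: [0.5885, -0.0529, 0.2437]
eef_rot: [-180.0, -0.0, 172.6]
contact_force: [0.9, -0.1, -0.2]
gripper_width: 0.0351
```

carry_out:
  commands: [-0.8,0.1,0.4,0,0.2,-0.8,0.1,0,0,0.2,-0.8,0.1,0,0,0.2,-0.4,0.1,0,0,0.2,0,0,0,0,0.2]

```text
time_s: 16.35
tcp_pos: [0.4749, -0.0367, 0.2592]
eef_rot: [179.9, 0.1, 172.6]
contact_force: [0.5, 0.3, -0.3]
gripper_width: 0.0351
```

Run:
```python
from h import *
s=telemetry.get_state();print(s["tcp_pos"],s["eef_rot"],s["time_s"],s["contact_force"])
snap("scene","s5");snap("wrist","w5")
a=cv2.resize(load("s5")[2][230:350,225:370,::-1],None,fx=3,fy=3,interpolation=cv2.INTER_CUBIC)
b=load("w5")[2][130:430,240:600,::-1]
o=np.zeros((360,800,3),np.uint8);o[:,:435]=a;o[:300,436:796]=b;cv2.imwrite("pics/c5.png",o)
```

```text
[ 0.47493193 -0.03672766  0.25922505] [1.79944948e+02 6.16663178e-02 1.72593421e+02] 16.35 [ 0.53919809  0.28709005 -0.3444526 ]
```

View pics/c5.png

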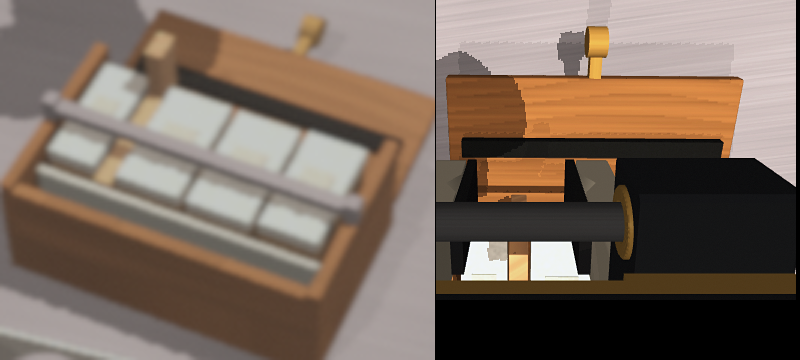

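The crop shows the spacer upright in the wide gap, with its nose at the backstop and the flap still down. Now to the knob.

carry_out:
  commands: [-0.32,0.83,-0.2,0,-0.3,-0.32,0.84,-0.4,0,-0.3,0,0,-1,0,-0.3,0,0,-1,0,-0.3,0,0,0,0,-0.3,0,0,-1,0,-0.3,0,0,-1,0,-0.3,0,0,-0.85,0,-0.3]
  grip_force: 20

```text
time_s: 17.25
tcp_pos: [0.4529, 0.0303, 0.0405]
eef_rot: [180.0, 0.1, 172.6]
contact_force: [1.0, 0.0, -0.1]
gripper_width: 0.057
```

carry_out:
  commands: [0,0,0,0,1,0,0,0,0,1,0,0,0,0,1,0,0,0,0,1,0,0,0,0,1,0,0,0,0,1,0,0,0,0,1,0,0,0,0,1]

```text
time_s: 18.05
tcp_pos: [0.4517, 0.0305, 0.0415]
eef_rot: [179.9, 0.1, 172.6]
contact_force: [-2.6, 3.0, 8.7]
gripper_width: 0.0157
```

carry_out:
  commands: [0.03,0,0.3,0,1,0.06,-0.01,0.3,0,1,0.08,-0.01,0.29,0,1,0.11,-0.01,0.29,0,1,0.13,-0.02,0.28,0,1,0.16,-0.02,0.26,0,1,0.18,-0.02,0.25,0,1,0.2,-0.03,0.23,0,1]

```text
time_s: 18.85
tcp_pos: [0.4881, 0.0255, 0.1286]
eef_rot: [180.0, -0.1, 172.5]
contact_force: [-1.2, 5.1, -4.7]
gripper_width: 0.0157
```

carry_out:
  commands: [0.22,-0.03,0.21,0,1,0.24,-0.03,0.19,0,1,0.26,-0.03,0.17,0,1,0.27,-0.04,0.14,0,1,0.28,-0.04,0.12,0,1,0.29,-0.04,0.09,0,1,0,0,0,0,1,0,0,0,0,1]

```text
time_s: 19.65
tcp_pos: [0.552, 0.0168, 0.1659]
eef_rot: [180.0, 0.1, 172.6]
contact_force: [-0.3, 1.8, 4.2]
gripper_width: 0.0159
```

carry_out:
  commands: [0.2,-0.026,0.05,0,1,0.2,-0.026,0.03,0,1,0.1,-0.013,0.01,0,1,0,0,0,0,1,0,0,0,0,1]

```text
time_s: 20.15
tcp_pos: [0.5712, 0.0142, 0.1693]
eef_rot: [180.0, 0.0, 172.6]
contact_force: [-1.9, 2.6, 5.0]
gripper_width: 0.0158
```

carry_out:
  commands: [0.1,-0.013,0,0,1,0.07,-0.009,0,0,1,0,0,0,0,1,0,0,0,0,1]

```text
time_s: 20.55
tcp_pos: [0.5781, 0.0132, 0.1698]
eef_rot: [-180.0, 0.0, 172.6]
contact_force: [-3.3, 1.4, 7.6]
gripper_width: 0.0158
```

carry_out:
  commands: [0.05,-0.006,0.02,0,1,0.05,-0.006,0.02,0,1,0,0,0,0,1,0,0,0,0,1]

```text
time_s: 20.95
tcp_pos: [0.5807, 0.0129, 0.17]
eef_rot: [-180.0, -0.1, 172.5]
contact_force: [-3.8, 2.7, 2.1]
gripper_width: 0.0155
```

carry_out:
  commands: [0.05,-0.006,0,0,1,0.05,-0.006,0,0,1,0,0,0,0,1,0,0,0,0,1]

```text
time_s: 21.35
tcp_pos: [0.5849, 0.0123, 0.1701]
eef_rot: [-180.0, -0.1, 172.5]
contact_force: [-5.0, 3.5, 1.1]
gripper_width: 0.0154
```

carry_out:
  commands: [0.05,-0.006,0,0,1,0.05,-0.006,0,0,1,0,0,0,0,1,0,0,0,0,1]

```text
time_s: 21.75
tcp_pos: [0.5873, 0.0119, 0.17]
eef_rot: [-180.0, -0.3, 172.5]
contact_force: [-11.6, 4.9, 6.9]
gripper_width: 0.0155
```

carry_out:
  commands: [0.05,-0.006,0,0,1,0.05,-0.006,0,0,1,0,0,0,0,1,0,0,0,0,1]

```text
time_s: 22.15
tcp_pos: [0.5888, 0.0117, 0.1696]
eef_rot: [-179.9, -0.5, 172.5]
contact_force: [-20.2, 8.9, 12.4]
gripper_width: 0.0158
```

Force now climbs steeply (20 N), which suggests the stop. I check visually before handing in.

Run:
```python
from h import *
from fit import bay2w,flap
snap("scene","s6");snap("top","t6");s=telemetry.get_state();print(s["time_s"],s["contact_force"],s["tcp_pos"])
p=[.5832,.0115,-.1297]
for q in(0,.05,.1):
    X=flap(q,105,12);print(q,[proj(t,[bay2w(p,(X[0],y,X[1])) for y in(.1275,-.1275)]).round(1).tolist() for t in("s6","t6")])
a=cv2.resize(load("s6")[2][225:345,225:370,::-1],None,fx=4,fy=4,interpolation=cv2.INTER_CUBIC)[:,:400]
a=cv2.resize(load("s6")[2][225:335,225:375,::-1],None,fx=5.3,fy=5.3,interpolation=cv2.INTER_CUBIC)
print(a.shape);cv2.imwrite("pics/c6.png",a)
```

```text
22.25 [-21.6699229    8.76835012  12.73389604] [0.58883162 0.01169667 0.16961644]
0 [[[361.3, 260.4], [258.6, 227.5]], [[287.9, 214.3], [380.3, 225.0]]]
0.05 [[[362.1, 259.0], [259.6, 226.3]], [[287.7, 216.2], [380.1, 226.9]]]
0.1 [[[362.9, 257.7], [260.7, 225.1]], [[287.5, 218.1], [379.9, 228.8]]]
(583, 795, 3)
```

View pics/c6.png

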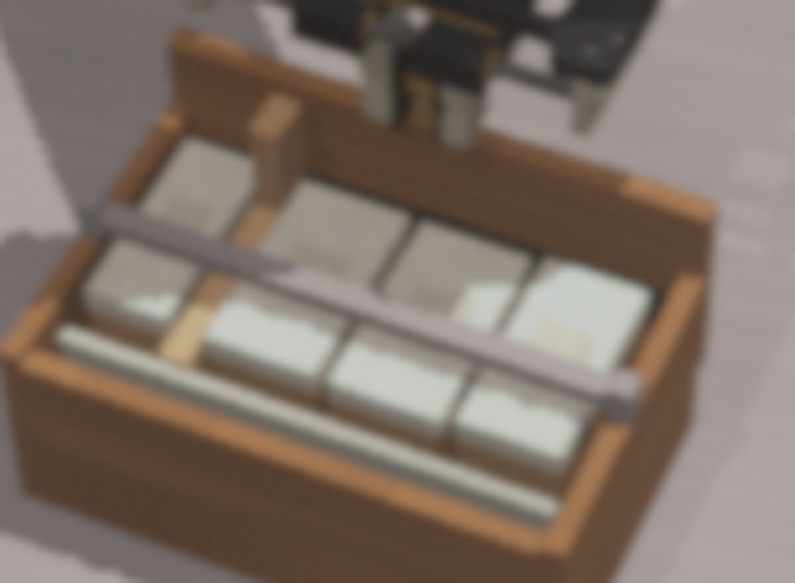

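The panel now sits about 0.09 rad further in than at the start, the backstop is visibly closer to the rear wall, and the tab is upright behind the flap with the fingers clear of it. I put a number on the backstop travel.

Run:
```python
from h import *
from fit import bay2w
p=[.5832,.0115,-.1297]
def prof(t,y,z,x0,x1):
    xs=np.arange(x0,x1,.0005);uv=proj(t,[bay2w(p,(x,y,z)) for x in xs]).astype(np.float32)
    g=cv2.cvtColor(load(t)[2],cv2.COLOR_RGB2GRAY).astype(np.float32)
    return cv2.remap(g,uv[:,0].reshape(1,-1),uv[:,1].reshape(1,-1),cv2.INTER_CUBIC)[0]
def shift(a,b): # b(x)=a(x-d)
    best=[]
    for d in range(-6,36):
        A=a[max(0,-d):len(a)-max(d,0)];B=b[max(0,d):len(b)+min(d,0)]
        best.append((np.corrcoef(A,B)[0,1],d*.5))
    return max(best)
for y in(.1,.09,-.04,-.05,-.09): print(y,[shift(prof("s5",y,z,.112,.138),prof("s6",y,z,.112,.138)) for z in(.085,.095)])
for a in("scene0","s5"):print(a,shift(prof(a,.1,.09,.14,.16),prof("s6",.1,.09,.14,.16)))
s=telemetry.get_state();print(s["time_s"])
```

```text
0.1 [(np.float64(0.9653947047117045), 6.0), (np.float64(0.890527903107008), 4.0)]
0.09 [(np.float64(0.9733630582112649), 6.0), (np.float64(0.8941397021259031), 4.0)]
-0.04 [(np.float64(0.9686729570466192), 6.0), (np.float64(0.8622107665437797), 4.0)]
-0.05 [(np.float64(0.9696827572967421), 6.0), (np.float64(0.8400902749685072), 3.5)]
-0.09 [(np.float64(0.9833908004843798), 6.0), (np.float64(0.8838038999594953), 4.5)]
scene0 (np.float64(0.9553591239243694), 0.0)
s5 (np.float64(0.956833445994453), 0.5)
22.25
```

The backstop is pressed back about 6 mm with the rear wall as reference at 0, which is the stated travel for fully shut. I settle, then hand in.

carry_out:
  commands: [0,0,0,0,1,0,0,0,0,1,0,0,0,0,1,0,0,0,0,1,0,0,0,0,1]

```text
time_s: 22.75
tcp_pos: [0.5888, 0.0117, 0.1696]
eef_rot: [-179.9, -0.5, 172.5]
contact_force: [-19.9, 8.8, 12.5]
gripper_width: 0.0155
```

Run:
```python
from h import *
s=telemetry.get_state();print(s["tcp_pos"],s["contact_force"],s["gripper_width"])
print(r.close_job())
```

```text
[0.58883587 0.0116833  0.16962163] [-19.85835555   8.84651929  12.53862696] 0.015515220059489649
the job is handed in; nothing more can be done
None
```

I pulled the flap down by its knob to about 1.46 rad. The wooden spacer then went nose first under the bar into the 19 mm gap beside the narrowest carton. I swung the flap back up and handed the job in at 22.75 s, still gripping the knob and pressing it shut. No verdict was reported.

- **Spacer:** it slid in with no noticeable side force. It reached bay x ≈ 14 mm, where I felt the floor (5.5 N) and about 2 N from the backstop. A picture afterwards showed it upright in the gap with the flap still down.
- **Flap and backstop:** comparing the camera pictures, the backstop is pressed back about 6 mm, the stated travel for fully shut. The hold was steady, with about 20 N pushing back on the tool and the grip still on the knob.
- **Disagreement:** the shut position came about 9 mm further in at the knob than my first bay fit predicted. That fit probably put the flap's starting angle too small: pictures before and after show it moved in by about 0.09 rad.
- **Not checked:** I did not measure the jars, cheese and other goods again at the end. No move was planned near enough to touch them.

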